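# Hang a check weight on a sprung-hook scale and take the reading

## Task

Check the sprung-hook scale: take the blue check weight off the tray, hang it by its eye on the hook and let the spring take up the load slowly, so that the hook neither jerks, bounces nor is dragged down near the end of its travel when you let go. Wait until the hook has settled with the weight hanging free, then press the green key on the read-out box and let it spring back, leaving the weight hanging. Leave the yellow weight, the weighing bottle and the dish alone.

Things in the scene. Friction and masses are not known exactly. Their poses are not given: they have to be found in the camera images.
- spring_scale: Fixed scale: grey base plate 170x130x16 mm, white column 50x70 mm, 258 mm tall. Origin: underside, below the column's centre. Its -x axis points along the hook rod, away from the column. The column's front face is at its own x = -25 mm.
- hook_seat (a point): Middle of the hook's seat, on TOP of the steel rod (8 mm diameter, along x; axes as spring_scale); moves with the hook; 204 mm above the worktop unloaded, 132 mm in front of the column's centre. Seat ends: a 16 mm collar at x = +24 mm, the upturned tip at x = -32 to -40 mm, rising 13 mm above the rod's top. Thread the eye over the tip along +x of this frame, then lower.
- scale_hook (a joint): Dip of the hook in m: 0 unloaded (top), growing downwards; travel 75 mm, beyond 64 mm the spring is overstrained. Spring 100 N/m (10 mm per newton), lightly damped: let go out of balance it bounces (period 0.3 to 0.5 s) for some seconds. The blue weight's load is unknown, 1.3 to 5.2 N (dip 13 to 52 mm). Hook speeds above 0.12 m/s count as a jerk.
- blue_weight: Loose check weight, 144 mm tall, 0.14 to 0.53 kg, upright on the tray. Origin: centre of underside. Steel cylinder, 48 mm diameter, 45 mm tall, blue band; above it a flat steel eye in its y-z plane, 10 mm thick in x, 56 mm wide. The rod must pass through the eye along the weight's x axis, either way round. On top a square blue grip 20x20 mm, z = 95 to 141 mm, faces along x and y, with a 24 mm cap.
- blue_weight_eye (a point): Peak of the eye's roof, 91 mm above the weight's underside. The opening is 44 mm wide (y), reaches down to 45 mm above the underside, and its roof is an upside-down V. Hung, this point sits about 1 mm above hook_seat.
- blue_weight_grip (a point): Centre of the blue grip, 120 mm above the underside.
- yellow_weight: The same weight with yellow band and grip; not to be used. Origin: centre of its underside.
- tray: Flat blue tray 220x190x16 mm with both weights on it, fixed. Origin: centre of its underside.
- readout: Fixed grey read-out box 120x150x45 mm with a blank screen and a green key. Origin: centre of its underside.
- read_key_top (a point): Centre of the top of the round green key (28 mm diameter) on the read-out box; pressed straight down.
- read_key (a joint): Key travel in m: 0 up, 0.006 fully down (5 N); it springs back. 0.004 counts as pressed.
- weigh_bottle: Small loose glass weighing bottle, 42 mm diameter, 58 mm tall. Origin: centre of its underside.
- dish: Loose petri dish, 60 mm diameter, 15 mm tall. Origin: centre of its underside.
There are look-alikes about, which are no part of the job. What is shaped like the blue_weight but pink or turquoise is not meant.

How it is judged:
By the outcome, as a careful person would: the job done as asked, in the order asked, and still so for the second after the job is handed in, with the robot touching nothing.
It also fails if it takes over 72 s, if anything falls off the work surface, if the arm or the gripper's body presses on something with over 40 N, if the wrist force passes 120 N, or if a joint passes its speed limit or range.

## Robot

A 6-joint arm with a two-finger parallel gripper is mounted at the origin on a cart in front of the work surface, level with it; the furniture and walls round the work are solid. World frame = base frame: x ahead of the robot, y to its left, z up, the work surface at z = 0. Lengths are in m, angles in rad, forces in N, time in s.
With the tool pointing down it reaches from about 0.25 to 0.775 m from the base axis. Payload 8.9 kg.
Tool frame: the origin (TCP) lies on the centre line of the jaws, within the pads' length; the fingertips stand 11 mm ahead of it and the grasp point (between the pads) lies 8 mm behind it (r.finger_overhang is the distance from the TCP to the fingertips, in m); z points along the fingers, y is the direction in which the jaws open and shut (so a half turn about z gives the same grasp; the last joint's range is limited). The gripper opens to 85 mm and grips with 20 to 120 N. Pads are 22 mm wide; open, the fingers measure 114 mm over their backs; the gripper's body (76 mm by 85 mm) begins 54 mm behind the grasp point. The pads swing forward as they close: fully open they stand 13 mm farther back than shut.
Start: joints at [-1.316, 0.291, -0.153, 1.127, 0, 1.431], TCP at [0.201, -0.485, 0.242] pointing down, gripper open.
Joint ranges: [-2.52, 2.52], [-0.91, 1.74], [-1.3, 1.37], [-1.96, 2.02], [-1.52, 1.47], [-3.14, 3.14]. Speed limits (rad/s): [2.22, 2.22, 2.79, 3.14, 3.14, 3.14].

## Interface

Orientations are given as a rotation vector (axis times angle).
In Python, from bench import r gives the robot as it stands.
- The arm moves only by the shell command python3 -m crank 'ROWS'. ROWS is JSON, one flat list of numbers, 7 for each row, row after row: the turn, a rotation vector about the world's x, y, z in degrees, then the shift along the world's x, y, z in cm, then the gripper's target within -1 to 1 (shut at 1, half-way at 0, fully open at -1). A call has 1 to 12 rows; each row shifts and turns the commanded pose from where the row before left it; what a row does not reach is not made up. A row lasts 1/12 s, in which the tool goes at most 41.7 mm and 7.16 degrees, less where a joint would pass 70% of its speed; a pose out of reach is approached as far as the arm can. A call is refused whole if a number of a shift passes 4.17 or a number of a turn 7.16, either way. A call with a gripper value outside its range is refused whole. The fingers move at their own pace and stop on an object; the grip force is fixed at half the most. Time passes only in rows, so rows that do not move let the fingers close. It gives the time, the measured TCP pose, the force and the opening at its end, in the units of the state.
- r.observe(): the state, without advancing time (a new reading comes with each control period).
- r.read_camera(name): name is "scene" or "top" or "wrist"; returns the picture (384x512x3 uint8, red, green, blue); there is no depth.
- r.camera_params(name): a dict with "vfov" (degrees; the focal length in pixels is half the picture's height over the tangent of half this angle, whatever the lens; pixels are square), "cx", "cy" (the principal point, pixels), "world_from_camera" (4x4, takes a point from camera to world coordinates); the wrist camera has in their place "T_tool_cam" (4x4, takes a point from camera to tool coordinates, whose origin is the TCP and whose axes are the flange's). Camera axes: x right, y up, looking along -z (the intrinsics and any distortion apply to the point x, -y, -z); pixel columns grow to the right and rows downward; lengths in m; the calibration is good to about 2 mm. A picture is of the moment at which its call begins: read the wrist's pose just before it. camera_params takes no time and is no camera call.
- r.finish_job(): hands the job in, once; it reports no verdict.
The state is a dict: "t": time; "joints": joint angles; "joint_vel": joint speeds; "joint_efforts": joint torques, N m; "eef_pos": TCP position; "eef_rot": TCP orientation; "wrist_force": force on the tool from outside, world axes, zero at the start; "moment": the same for the moment, N m; "finger_gap": opening from 0.0 (shut) to 1.0 (fully open).
Only numpy, scipy, OpenCV 4.12 (cv2) and the standard library are available. Lean on these libraries where they do the work, as an engineer would, in place of code of your own. Each camera call takes 0.05 s, during which the arm holds its last target. There are 200 camera calls.

## Working session

There is one attempt and no reset: what is moved stays moved. The work goes in short steps, Python scripts to look and compute and a shell command to move; the robot and the scene stay as the last step left them, time stands still between calls to the robot, and variables do not carry over. Pictures are saved under pics/ and viewed, about 8 in all and at most 12, crops included, and the job is handed in when it is done.

```bash
mkdir -p pics; ls; python3 - <<'E'
from bench import r
import cv2,numpy as np
for n in ("scene","top"):
    im=r.read_camera(n); cv2.imwrite(f"pics/{n}0.png",im[:,:,::-1])
    p=r.camera_params(n); print(n,p)
print({k:np.round(v,3) for k,v in r.observe().items()}, r.camera_params("wrist"))
E
```

```text
pics
scene {'vfov': 54.941750494997066, 'cx': 252.62465284955718, 'cy': 185.80542563856736, 'world_from_camera': array([[-0.91066668,  0.30602879, -0.27754743,  0.21206515],
       [-0.41284829, -0.69940487,  0.58342876,  0.74772327],
       [-0.01557203,  0.64589412,  0.76326817,  1.02162856],
       [ 0.        ,  0.        ,  0.        ,  1.        ]])}
top {'vfov': 46.04955911912002, 'cx': 253.05690110872123, 'cy': 189.0232106677878, 'world_from_camera': array([[ 2.34169772e-02,  9.90507222e-01, -1.35451426e-01,
         3.42062708e-01],
       [-9.99723206e-01,  2.35087616e-02, -9.22082624e-04,
         5.51878487e-02],
       [ 2.27096577e-03,  1.35435526e-01,  9.90783559e-01,
         1.53814689e+00],
       [ 0.00000000e+00,  0.00000000e+00,  0.00000000e+00,
         1.00000000e+00]])}
{'t': np.float64(0.1), 'joints': array([-1.316,  0.291, -0.154,  1.127, -0.   ,  1.432]), 'joint_vel': array([ 0.003, -0.001,  0.002, -0.   , -0.001, -0.001]), 'joint_efforts': array([ 1.0000e-03, -5.3798e+01,  3.3192e+01,  9.0000e-03, -0.0000e+00,
       -0.0000e+00]), 'eef_pos': array([ 0.201, -0.484,  0.242]), 'eef_rot': array([-3.08 , -0.614,  0.   ]), 'wrist_force': array([ 0.021, -0.032,  0.244]), 'moment': array([-0.059,  0.012, -0.026]), 'finger_gap': np.float64(0.996)} {'vfov': 71.7040399975435, 'cx': 257.28338026823104, 'cy': 189.67312833202553, 'T_tool_cam': array([[ 3.57693099e-04,  9.58078300e-01,  2.86506272e-01,
         7.28048983e-02],
       [ 9.99999902e-01, -2.68315752e-04, -3.51215922e-04,
        -1.08251534e-04],
       [-2.59618208e-04,  2.86506369e-01, -9.58078302e-01,
        -1.31080898e-01],
       [ 0.00000000e+00,  0.00000000e+00,  0.00000000e+00,
         1.00000000e+00]])}
```

View pics/scene0.png

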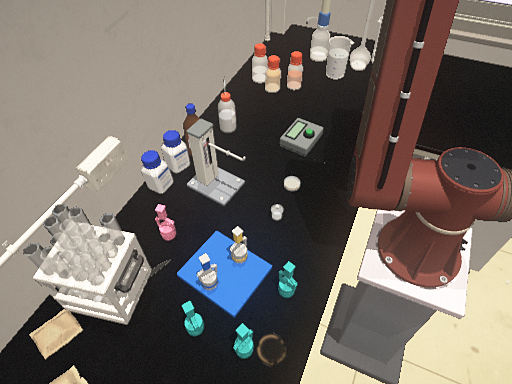

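View pics/top0.png

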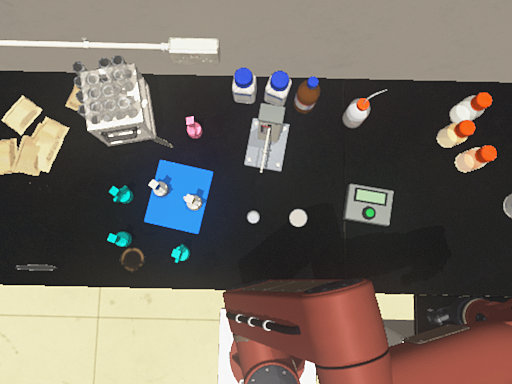

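Scene: the tray holds two weights (top view ~(158,187) and ~(193,202)), the scale is at (268,140), and the read-out key at (369,213). I'll enlarge to tell the weights apart.

```bash
python3 - <<'E'
import cv2,numpy as np
t=cv2.imread("pics/top0.png"); s=cv2.imread("pics/scene0.png")
f=lambda im,x,y,w,h,k:cv2.resize(im[y:y+h,x:x+w],(w*k,h*k),interpolation=cv2.INTER_CUBIC)
a=f(t,140,155,80,60,5); b=f(t,240,95,80,60,5); c=f(s,185,220,80,60,5); d=f(s,180,115,80,60,5)
cv2.imwrite("pics/c1.png",np.vstack([np.hstack([a,b]),np.hstack([c,d])]))
E
```

```text
(no output)
```

View pics/c1.png

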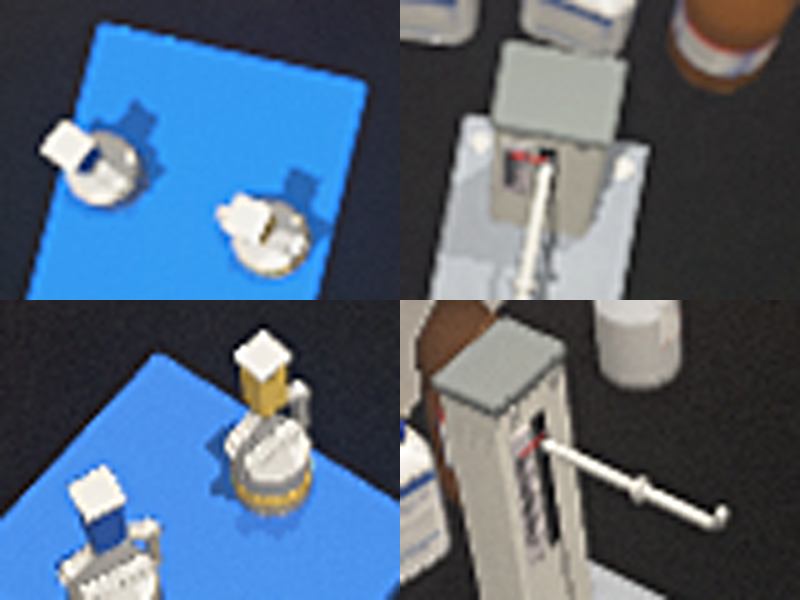

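```bash
cat > h.py <<'E'
import numpy as np
from scipy.spatial.transform import Rotation as R
from bench import r
def ray(n,u,v,T=None):
    p=r.camera_params(n); f=192/np.tan(np.radians(p["vfov"])/2)
    if T is None: T=p["world_from_camera"]
    return T[:3,3],T[:3,:3]@np.array([(u-p["cx"])/f,-(v-p["cy"])/f,-1])
def atz(n,u,v,z,T=None):
    o,d=ray(n,u,v,T); return o+d*(z-o[2])/d[2]
def tri(rays):
    A=0;b=0
    for o,d in rays:
        d=d/np.linalg.norm(d);P=np.eye(3)-np.outer(d,d);A=A+P;b=b+P@o
    x=np.linalg.solve(A,b); return x,[np.linalg.norm((np.eye(3)-np.outer(d,d)/(d@d))@(x-o)) for o,d in rays]
def wristT():
    s=r.observe();T=np.eye(4);T[:3,:3]=R.from_rotvec(s["eef_rot"]).as_matrix();T[:3,3]=s["eef_pos"]
    return T@r.camera_params("wrist")["T_tool_cam"]
def proj(n,P,T=None):
    p=r.camera_params(n); f=192/np.tan(np.radians(p["vfov"])/2)
    if T is None: T=p["world_from_camera"]
    q=T[:3,:3].T@(np.array(P)-T[:3,3]); return p["cx"]+f*q[0]/-q[2],p["cy"]+f*q[1]/q[2]
E
python3 - <<'E'
from h import *
np.set_printoptions(precision=4,suppress=True)
t=lambda x,y:(140+x/5-.4,155+y/5-.4); t2=lambda x,y:(240+(x-400)/5-.4,95+y/5-.4)
s1=lambda x,y:(185+x/5-.4,220+(y-300)/5-.4); s2=lambda x,y:(180+(x-400)/5-.4,115+(y-300)/5-.4)
print("cap top",atz("top",*t(69,143),.16),"scene",atz("scene",*s1(97,489),.16), tri([ray("top",*t(69,143)),ray("scene",*s1(97,489))]))
c=[atz("scene",*s1(*q),.16) for q in [(70,485),(103,465),(126,491),(90,516)]]
for a,b in zip(c,c[1:]+c[:1]): print("edge",b-a)
c=[atz("top",*t(*q),.16) for q in [(62,118),(98,135),(78,172),(42,152)]]
for a,b in zip(c,c[1:]+c[:1]): print("edgeT",b-a)
print("yellow cap",atz("top",*t(248,218),.16),atz("scene",*s1(263,355),.16))
print("shoulders",atz("scene",*s1(68,575),.09),atz("scene",*s1(148,530),.09))
print("tray",[atz("top",*t(*q),.016)[:2] for q in [(98,24),(367,82)]])
c=[atz("top",*t2(*q),.258) for q in [(503,43),(630,60),(612,136),(497,128)]]
print("col",c,np.mean(c,0))
c=[atz("scene",*s2(*q),.258) for q in [(432,381),(510,319),(565,353),(487,412)]]
print("colS",c,np.mean(c,0))
print("collar",atz("scene",*s2(638,490),.2)," tip top",atz("scene",*s2(722,512),.215),"root",atz("scene",*s2(552,450),.2))
print("key",atz("top",369,212.5,.05),atz("scene",309.5,132,.05),tri([ray("top",369,212.5),ray("scene",309.5,132)]))
E
```

```text
cap top [0.5413 0.364  0.16  ] scene [0.5407 0.3653 0.16  ] (array([0.5415, 0.3644, 0.1581]), [np.float64(5.9158134407962535e-05), np.float64(5.915813440802972e-05)])
edge [-0.0101 -0.0176  0.    ]
edge [-0.0187  0.0087  0.    ]
edge [ 0.0101  0.0205 -0.    ]
edge [ 0.0186 -0.0116  0.    ]
edgeT [-0.0101 -0.0228  0.    ]
edgeT [-0.0233  0.0111  0.    ]
edgeT [0.0119 0.0228 0.    ]
edgeT [ 0.0215 -0.0112 -0.    ]
yellow cap [0.4974 0.2517 0.16  ] [0.4974 0.2545 0.16  ]
shoulders [0.5559 0.3874 0.09  ] [0.5286 0.3452 0.09  ]
tray [array([0.645 , 0.3808]), array([0.6091, 0.195 ])]
col [array([0.7718, 0.0414, 0.258 ]), array([ 0.7633, -0.0333,  0.258 ]), array([ 0.7171, -0.0235,  0.258 ]), array([0.7203, 0.0438, 0.258 ])] [0.7432 0.0071 0.258 ]
colS [array([0.7724, 0.0429, 0.258 ]), array([ 0.7573, -0.0288,  0.258 ]), array([ 0.7088, -0.0134,  0.258 ]), array([0.7266, 0.054 , 0.258 ])] [0.7413 0.0137 0.258 ]
collar [0.6412 0.0267 0.2   ]  tip top [0.5774 0.0364 0.215 ] root [0.7088 0.0162 0.2   ]
key [ 0.4764 -0.3281  0.05  ] [ 0.4752 -0.3358  0.05  ] (array([ 0.4743, -0.3262,  0.0584]), [np.float64(0.0013490094178642438), np.float64(0.0013490094178641812)])
```

Blue weight is the left one, cap at (0.541, 0.3645), height consistent (0.158 vs 0.160). The hook seat is near (0.612, 0.031) and the rod yaw is about -9°. I'll fly over the weight now.

```bash
python3 -m crank '[0,0,5.5,1.4,3.5,0.5,-1,0,0,5.5,1.4,3.5,0.5,-1,0,0,5.5,1.4,3.5,0.5,-1,0,0,5.5,1.4,3.5,0.5,-1,0,0,5.5,1.4,3.5,0.5,-1,0,0,5.5,1.4,3.5,0.5,-1,0,0,5.5,1.4,3.5,0.5,-1,0,0,5.5,1.4,3.5,0.5,-1,0,0,5.5,1.4,3.5,0.5,-1,0,0,5.5,1.4,3.5,0.5,-1,0,0,5.5,1.4,3.5,0.5,-1,0,0,5.5,1.4,3.5,0.5,-1]'
python3 -m crank '[0,0,5.5,1.4,3.6,0,-1,0,0,5.5,1.4,3.6,0,-1,0,0,5.5,1.4,3.6,0,-1,0,0,5.5,1.4,3.6,0,-1,0,0,5.5,1.4,3.6,0,-1,0,0,5.5,1.4,3.6,0,-1,0,0,5.5,1.4,3.6,0,-1,0,0,5.5,1.4,3.6,0,-1,0,0,5.5,1.4,3.6,0,-1,0,0,5.5,1.4,3.6,0,-1,0,0,5.5,1.4,3.6,0,-1,0,0,5,1.4,3.6,0,-1]'
python3 -m crank '[0,0,0,0,0,0,-1,0,0,0,0,0,0,-1,0,0,0,0,0,0,-1]'
python3 - <<'E'
from h import *
import cv2
T=wristT(); im=r.read_camera("wrist"); np.save("T1.npy",T); cv2.imwrite("pics/w1.png",cv2.resize(im[:,:,::-1],(768,576),interpolation=cv2.INTER_CUBIC))
s=r.observe(); print(s["eef_pos"],s["wrist_force"],R.from_rotvec(s["eef_rot"]).as_matrix().round(3)); print(proj("wrist",[.541,.3645,.16],T))
E
```

```text
t: 1.1
eef_pos: [0.3695, -0.0629, 0.3025]
eef_rot: [2.244, 2.198, 0.0]
wrist_force: [1.0, -0.6, -0.3]
finger_gap: 1.005
t: 2.1
eef_pos: [0.5375, 0.3691, 0.3018]
eef_rot: [-0.697, -3.063, 0.001]
wrist_force: [0.8, -1.6, 0.9]
finger_gap: 1.0
t: 2.35
eef_pos: [0.5371, 0.367, 0.3015]
eef_rot: [-0.705, -3.06, 0.002]
wrist_force: [-1.2, -0.2, -0.3]
finger_gap: 1.007
[0.53708604 0.36649242 0.30216064] [-0.76123703  0.42096122  0.22380712] [[-0.899  0.438 -0.001]
 [ 0.438  0.899 -0.001]
 [ 0.    -0.001 -1.   ]]
(np.float64(257.0459975658894), np.float64(186.29922538141003))
```

View pics/w1.png

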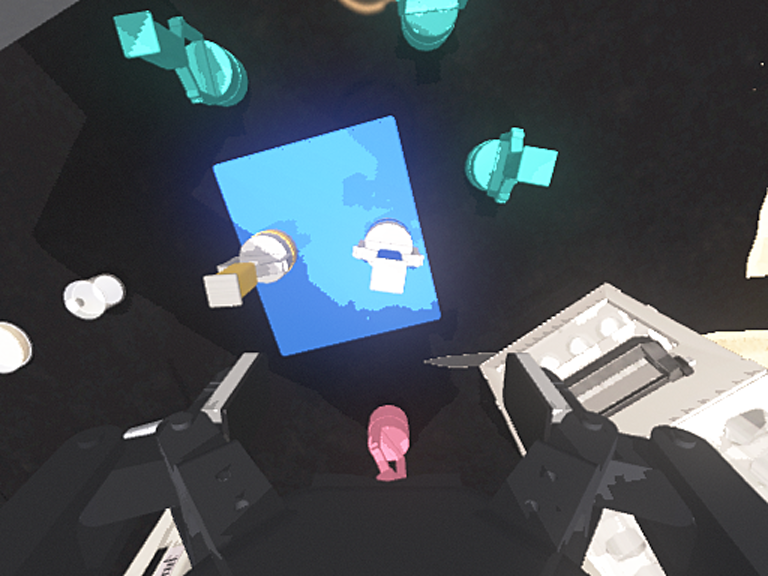

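The blue weight's cap is centred in the wrist view at ~(388,276), with the eye's edges at about 6–9° to the jaw axis. I'll measure that angle.

```bash
python3 - <<'E'
from h import *
np.set_printoptions(precision=4,suppress=True)
T=np.load("T1.npy"); w=lambda u,v,z:atz("wrist",u/1.5-.17,v/1.5-.17,z,T)
c=np.array([w(*q,.16) for q in [(371,259),(408,262),(404,293),(369,289)]])
print(c.mean(0)); 
for i in range(4):
    d=c[(i+1)%4]-c[i]; print(np.linalg.norm(d),np.degrees(np.arctan2(d[1],d[0])))
for z in (.08,.09,.1):
    a,b=w(355,250,z),w(422,262,z); d=b-a; print(z,(a+b)/2,np.linalg.norm(d),np.degrees(np.arctan2(d[1],d[0])))
E
```

```text
[0.5392 0.3671 0.16  ]
0.02603960542096046 59.334473064621136
0.022993361101926155 -32.21339854416499
0.025287077234959637 -122.74268839481779
0.022068928128788055 149.71882862626614
0.08 [0.5425 0.3664 0.08  ] 0.06158952103128233 53.71656781506633
0.09 [0.5405 0.3673 0.09  ] 0.05984304319829537 53.7165678150663
0.1 [0.5385 0.3682 0.1   ] 0.05809656536530834 53.71656781506637
```

```bash
python3 -m crank '[0,0,-3,0.3,-0.05,-2.8,-1,0,0,-3,0,0,-2.8,-1,0,0,0,0,0,-2.8,-1,0,0,0,0,0,-2.8,-1,0,0,0,0,0,-2.8,-1,0,0,0,0,0,-2,-1,0,0,0,0,0,-1,-1,0,0,0,0,0,0,-1,0,0,0,0,0,0,-1]'
python3 - <<'E'
from h import *
import cv2
im=r.read_camera("wrist"); cv2.imwrite("pics/w2.png",im[:,:,::-1])
s=r.observe(); print(s["eef_pos"],s["wrist_force"])
E
```

```text
t: 3.15
eef_pos: [0.5407, 0.3661, 0.1334]
eef_rot: [0.866, 3.019, 0.001]
wrist_force: [0.1, 1.5, 0.1]
finger_gap: 1.003
[0.54124014 0.36661246 0.13411613] [ 1.36681166 -0.31714038  0.28259732]
```

View pics/w2.png

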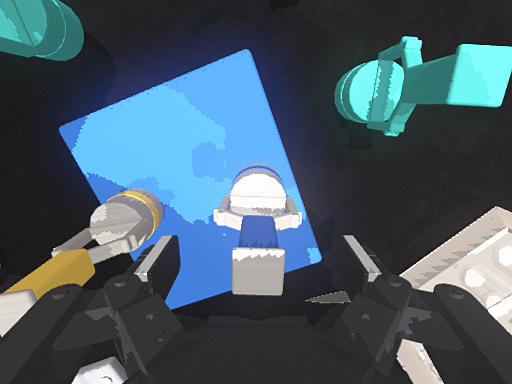

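Grip is centred (column 258) and square between the jaws. I'll close and lift, then weigh.

```bash
cat > f.py <<'E'
from h import *
F=[]
for i in range(6): r.read_camera("scene"); F.append(r.observe()["wrist_force"])
s=r.observe(); print("F",np.mean(F,0).round(2),np.std(F,0).round(2),"t",round(float(s["t"]),2),"pos",s["eef_pos"].round(4),"rot",R.from_rotvec(s["eef_rot"]).as_matrix()[:,0].round(3),"gap",s["finger_gap"])
E
python3 f.py
python3 -m crank '[0,0,0,0,0,0,1,0,0,0,0,0,0,1,0,0,0,0,0,0,1,0,0,0,0,0,0,1,0,0,0,0,0,0,1,0,0,0,0,0,0,1,0,0,0,0,0,0,1,0,0,0,0,0,0,1]'
python3 f.py
python3 -m crank '[0,0,0,0,0,0.5,1,0,0,0,0,0,1,1,0,0,0,0,0,2,1,0,0,0,0,0,2,1,0,0,0,0,0,1.5,1,0,0,0,0,0,1,1,0,0,0,0,0,0,1,0,0,0,0,0,0,1,0,0,0,0,0,0,1]'
python3 f.py
```

```text
F [ 0.01  0.18 -0.09] [0.44 0.46 0.46] t 3.5 pos [0.5408 0.3669 0.1331] rot [-0.849  0.529 -0.001] gap 0.9979373490979934
t: 4.17
eef_pos: [0.5405, 0.3667, 0.1324]
eef_rot: [0.864, 3.02, 0.0]
wrist_force: [-0.7, -0.9, 1.9]
finger_gap: 0.263
F [-0.31 -0.48  2.34] [0.74 0.36 0.62] t 4.47 pos [0.5405 0.3667 0.1324] rot [-0.849  0.529 -0.   ] gap 0.25912923510627733
t: 5.22
eef_pos: [0.5399, 0.3664, 0.2113]
eef_rot: [-0.864, -3.019, 0.002]
wrist_force: [0.6, -0.3, -2.5]
finger_gap: 0.261
F [-0.14 -0.17 -1.99] [0.65 0.34 0.43] t 5.52 pos [0.5402 0.3666 0.2117] rot [-0.849  0.529  0.   ] gap 0.2581722064452961
```

```bash
python3 -m crank '[0,0,2,-0.1,-1,0.4,1,0,0,2,-0.1,-2,0.4,1,0,0,2,-0.2,-3,0.4,1,0,0,2,-0.2,-3.5,0.4,1,0,0,2,-0.2,-3.5,0.4,1,0,0,2,-0.2,-3.5,0.4,1,0,0,2,-0.2,-3.5,0.4,1,0,0,2,-0.2,-3.5,0.4,1,0,0,2,-0.1,-3.5,0.4,1,0,0,2,-0.1,-2.5,0.4,1,0,0,2,-0.1,-1.65,0.2,1,0,0,1,0,-1,0,1]'
python3 -m crank '[0,0,0,0,0,0,1,0,0,0,0,0,0,1,0,0,0,0,0,0,1]'
python3 f.py
python3 - <<'E'
from h import *
import cv2
T=wristT(); np.save("T3.npy",T); w=r.read_camera("wrist"); s=r.read_camera("scene"); t=r.read_camera("top")
f=lambda im,x,y,wd,h,k:cv2.resize(im[y:y+h,x:x+wd,::-1],(wd*k,h*k),interpolation=cv2.INTER_CUBIC)
cv2.imwrite("pics/w3f.png",w[:,:,::-1]);cv2.imwrite("pics/s3f.png",s[:,:,::-1]);cv2.imwrite("pics/t3f.png",t[:,:,::-1])
cv2.imwrite("pics/c3.png",np.vstack([f(w,120,60,266,200,3)[:,:800][:340],f(s,185,120,133,87,3)[:260] if 0 else np.hstack([f(s,180,120,100,65,4),f(t,230,100,100,65,4)])]))
E
```

```text
t: 6.52
eef_pos: [0.5234, 0.043, 0.2549]
eef_rot: [0.245, 3.131, -0.001]
wrist_force: [0.4, 0.5, -2.3]
finger_gap: 0.26
t: 6.77
eef_pos: [0.5234, 0.0458, 0.2542]
eef_rot: [-0.245, -3.132, -0.001]
wrist_force: [-0.7, -0.0, -2.9]
finger_gap: 0.26
F [-0.61  0.26 -2.28] [0.57 0.65 0.24] t 7.07 pos [0.5234 0.0457 0.2542] rot [-0.988  0.155  0.   ] gap 0.25706517959775316Traceback (most recent call last):
  File "<stdin>", line 6, in <module>
    return _nx.concatenate(arrs, 0, dtype=dtype, casting=casting)
           ~~~~~~~~~~~~~~~^^^^^^^^^^^^^^^^^^^^^^^^^^^^^^^^^^^^^^^
ValueError: all the input array dimensions except for the concatenation axis must match exactly, but along dimension 1, the array at index 0 has size 798 and the array at index 1 has size 800
```

View pics/w3f.png

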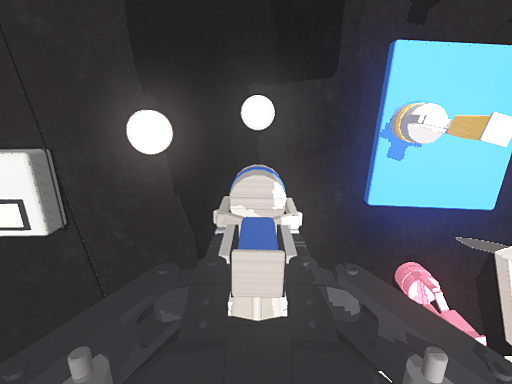

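The weight is held upright, but the hook is hidden below the gripper here. I'll check the scene and top crops instead.

```bash
python3 - <<'E'
import cv2,numpy as np
s=cv2.imread("pics/s3f.png");t=cv2.imread("pics/t3f.png")
f=lambda im,x,y:cv2.resize(im[y:y+75,x:x+100],(800,600),interpolation=cv2.INTER_CUBIC)
a=f(s,185,125);b=f(t,225,95)
cv2.imwrite("pics/c3.png",np.hstack([cv2.resize(im,(400,300)) for im in (a,b)]) if 0 else np.vstack([a[:400][:, :],b[200:400]])[:600])
E
```

```text
(no output)
```

View pics/c3.png

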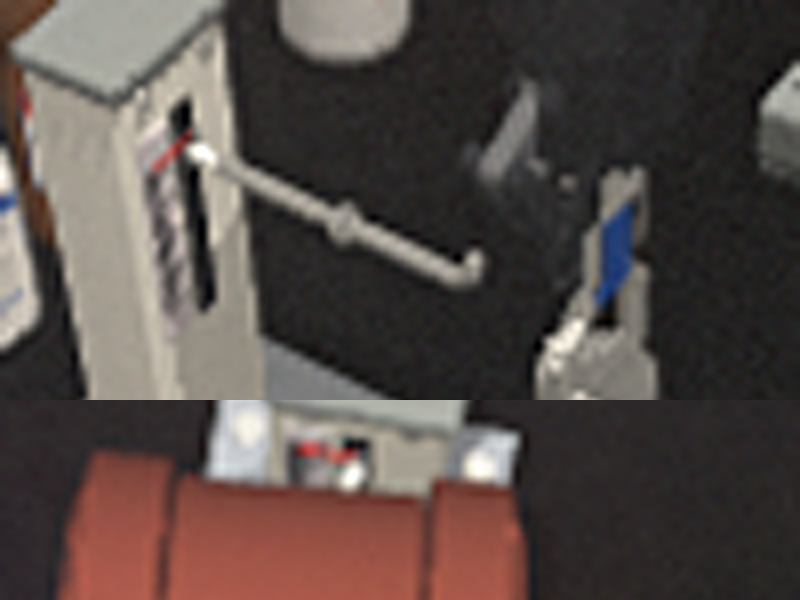

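```bash
python3 - <<'E'
from h import *
import cv2
s=cv2.imread("pics/s3f.png");t=cv2.imread("pics/top0.png")
x=np.array([np.cos(np.radians(-9)),np.sin(np.radians(-9)),0]); seat=np.array([.612,.031,.200])
P=[seat+x*d for d in (-.036,-.02,0,.024,.06,.1)]+[seat+x*-.036+[0,0,.015]]
def f(im,n,x0,y0,k=10,w=40,h=60):
    a=cv2.resize(im[y0:y0+h,x0:x0+w],(w*k,h*k),interpolation=cv2.INTER_CUBIC)
    for p in P:
        u,v=proj(n,p); print(n,round(u,1),round(v,1)); cv2.circle(a,(int((u-x0+.5)*k),int((v-y0+.5)*k)),2,(0,0,255),-1)
    return a
a=f(t,"top",248,120);b=f(s,"scene",207,130)
cv2.imwrite("pics/c4.png",np.hstack([a,b]))
E
```

```text
top 260.0 172.2
top 261.0 167.1
top 262.2 160.6
top 263.6 153.0
top 265.7 141.5
top 268.0 128.9
top 260.1 171.4
scene 244.4 160.6
scene 240.1 158.6
scene 234.9 156.1
scene 228.7 153.2
scene 219.5 148.9
scene 209.6 144.3
scene 244.2 157.1
```

View pics/c4.png

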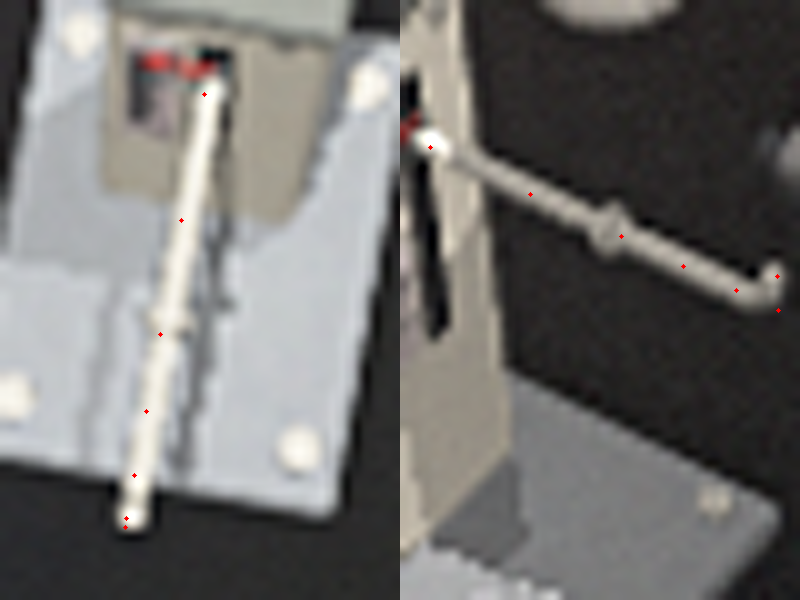

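```bash
python3 - <<'E'
from h import *
from scipy.optimize import least_squares
top=lambda x,y:("top",248+x/10-.5,120+y/10-.5); sc=lambda x,y:("scene",207+(x-400)/10-.5,130+y/10-.5)
# (along, dz from rod axis)
O=[(-.036,.015,top(133,514)),(.024,0,top(170,320)),(.085,0,top(201,130)),(.024,0,sc(608,229)),(-.036,.013,sc(774,272)),(.06,0,sc(520,185)),(-.036,0,sc(768,294))]
def res(p):
    x=np.array([np.cos(p[2]),np.sin(p[2]),0]);e=[]
    for a,dz,(n,u,v) in O:
        q=proj(n,[p[0],p[1],.2+p[3]]+x*a+[0,0,dz])
        w=1
        if a in(.085,.06): # only across-rod
            q2=proj(n,[p[0],p[1],.2+p[3]]+x*(a+.01)+[0,0,dz]); d=np.subtract(q2,q);d/=np.linalg.norm(d);e.append((q[0]-u)*-d[1]+(q[1]-v)*d[0])
        else: e+= [q[0]-u,q[1]-v]
    return e+[p[3]/.001]
s=least_squares(res,[.612,.031,-.157,0]); p=s.x;print(p,np.degrees(p[2]),np.round(s.fun,2))
print(p[:2]+.132*np.array([np.cos(p[2]),np.sin(p[2])]))
E
```

```text
[ 6.15924228e-01  2.84940016e-02 -1.44190933e-01  1.10330199e-04] -8.261531889384248 [ 0.36 -0.81 -0.18  0.2  -0.03  0.57 -0.03 -0.36 -0.12 -0.11  0.38  0.64
  0.11]
[0.7465544  0.00952668]
```

Fit: seat (0.616, 0.0285), rod yaw -8.3°, residuals under 1 px. I'll thread the eye slowly, checking the force partway.

```bash
python3 -m crank '[0,0,0.6,0,-0.38,0,1,0,0,0,0.8,-0.12,0,1,0,0,0,0.9,-0.14,0,1,0,0,0,0.9,-0.14,0,1,0,0,0,0.9,-0.14,0,1,0,0,0,0.9,-0.14,0,1,0,0,0,0.9,-0.14,0,1,0,0,0,0.9,-0.14,0,1,0,0,0,0,0,0,1,0,0,0,0,0,0,1,0,0,0,0,0,0,1]'
python3 f.py
python3 - <<'E'
from h import *
import cv2
s=r.read_camera("scene")[:,:,::-1]
cv2.imwrite("pics/s5f.png",s);cv2.imwrite("pics/c5.png",cv2.resize(s[125:200,195:275],(640,600),interpolation=cv2.INTER_CUBIC))
E
```

```text
t: 8.13
eef_pos: [0.5853, 0.0318, 0.254]
eef_rot: [-0.228, -3.133, -0.0]
wrist_force: [-0.0, 0.5, -2.2]
finger_gap: 0.262
F [-0.07 -0.14 -2.38] [0.25 0.62 0.67] t 8.43 pos [0.5853 0.0319 0.2545] rot [-0.989  0.145 -0.   ] gap 0.26143107193433707
```

View pics/c5.png

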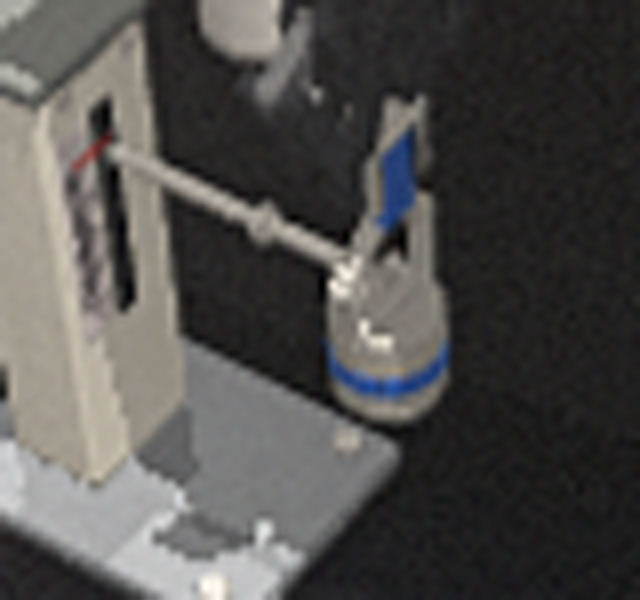

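The rod passes behind the eye's near leg, the tip is in the opening at ~(395,256), and there is no contact force. I'll continue to the seat middle and look again.

```bash
python3 -m crank '[0,0,0,0.7,-0.1,0,1,0,0,0,0.8,-0.12,0,1,0,0,0,0.8,-0.12,0,1,0,0,0,0.7,-0.1,0,1,0,0,0,0,0,0,1,0,0,0,0,0,0,1,0,0,0,0,0,0,1]'
python3 f.py
python3 - <<'E'
from h import *
import cv2
s=r.read_camera("scene")[:,:,::-1]
cv2.imwrite("pics/s6f.png",s);cv2.imwrite("pics/c6.png",cv2.resize(s[130:190,200:264],(640,600),interpolation=cv2.INTER_CUBIC))
E
```

```text
t: 9.07
eef_pos: [0.6153, 0.0274, 0.254]
eef_rot: [-0.228, -3.133, -0.0]
wrist_force: [-0.0, 0.2, -1.5]
finger_gap: 0.261
F [ 0.34 -0.11 -1.46] [0.56 0.35 0.41] t 9.37 pos [0.6153 0.0274 0.2544] rot [-0.989  0.145 -0.   ] gap 0.2625659180023274
```

View pics/c6.png

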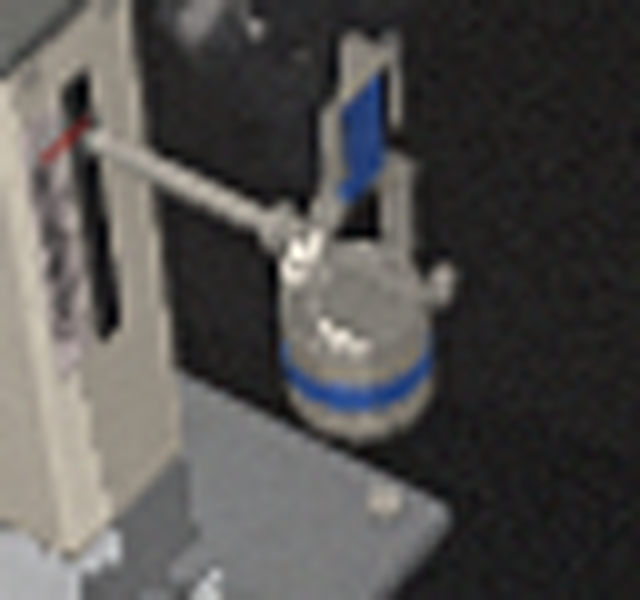

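The rod enters behind the near leg next to the collar at (280,225) and the tip emerges at (440,285), so the eye is over the seat. Now I'll lower slowly and watch the force.

```bash
python3 -m crank '[0,0,0,0,0,-0.3,1,0,0,0,0,0,-0.4,1,0,0,0,0,0,-0.4,1,0,0,0,0,0,-0.4,1,0,0,0,0,0,-0.3,1,0,0,0,0,0,-0.2,1,0,0,0,0,0,0,1,0,0,0,0,0,0,1]'
python3 f.py
python3 -m crank '[0,0,0,0,0,-0.2,1,0,0,0,0,0,-0.2,1,0,0,0,0,0,-0.2,1,0,0,0,0,0,-0.2,1,0,0,0,0,0,-0.2,1,0,0,0,0,0,-0.2,1,0,0,0,0,0,-0.2,1,0,0,0,0,0,-0.1,1,0,0,0,0,0,0,1,0,0,0,0,0,0,1]'
python3 f.py; python3 f.py
python3 - <<'E'
from h import *
import cv2
cv2.imwrite("pics/s7f.png",r.read_camera("scene")[:,:,::-1])
E
```

```text
t: 10.08
eef_pos: [0.6154, 0.0274, 0.2342]
eef_rot: [-0.228, -3.133, -0.0]
wrist_force: [-0.3, -0.2, -2.0]
finger_gap: 0.264
F [-0.11 -0.16 -2.07] [0.3  0.29 0.54] t 10.38 pos [0.6155 0.0274 0.2345] rot [-0.989  0.145 -0.   ] gap 0.2609322397182698
t: 11.22
eef_pos: [0.6155, 0.0274, 0.2193]
eef_rot: [0.228, 3.133, -0.0]
wrist_force: [0.6, -0.4, -0.1]
finger_gap: 0.262
F [ 0.36 -0.34 -0.86] [0.32 0.43 0.42] t 11.52 pos [0.6155 0.0274 0.2194] rot [-0.989  0.145 -0.   ] gap 0.2619813775818711
F [ 0.21 -0.14 -0.5 ] [0.68 0.53 0.43] t 11.82 pos [0.6154 0.0274 0.2193] rot [-0.989  0.145  0.   ] gap 0.25894089841780105
```

```bash
sed -i 's/range(6)/range(N)/; s/^F=\[\]/import sys; N=int(sys.argv[1]) if len(sys.argv)>1 else 6; F=[]/' f.py
python3 -m crank '[0,0,0,0,0,-0.2,1,0,0,0,0,0,-0.2,1,0,0,0,0,0,-0.1,1,0,0,0,0,0,-0.1,1,0,0,0,0,0,0,1,0,0,0,0,0,0,1]'
python3 f.py 24
```

```text
t: 12.37
eef_pos: [0.6154, 0.0274, 0.2133]
eef_rot: [-0.228, -3.133, 0.0]
wrist_force: [0.9, 0.3, 0.7]
finger_gap: 0.258
F [ 0.29 -0.14 -0.25] [0.51 0.44 0.42] t 13.57 pos [0.6154 0.0274 0.2133] rot [-0.989  0.145  0.   ] gap 0.25748178973891594
```

```bash
python3 -m crank '[0,0,0,0,0,-0.1,1,0,0,0,0,0,-0.1,1,0,0,0,0,0,0,1,0,0,0,0,0,0,1]'
python3 f.py 20
python3 -m crank '[0,0,0,0,0,0,0.2,0,0,0,0,0,0,0.2,0,0,0,0,0,0,0.2,0,0,0,0,0,0,-0.2,0,0,0,0,0,0,-0.6,0,0,0,0,0,0,-1,0,0,0,0,0,0,-1,0,0,0,0,0,0,-1,0,0,0,0,0,0,-1,0,0,0,0,0,0,-1]'
python3 f.py 8
python3 - <<'E'
from h import *
import cv2
s=r.read_camera("scene")[:,:,::-1]
cv2.imwrite("pics/s8f.png",s);cv2.imwrite("pics/c8.png",cv2.resize(s[125:200,195:275],(640,600),interpolation=cv2.INTER_CUBIC))
E
```

```text
t: 13.9
eef_pos: [0.6154, 0.0274, 0.2112]
eef_rot: [-0.228, -3.133, -0.0]
wrist_force: [0.0, -0.8, -0.8]
finger_gap: 0.262
F [ 0.38 -0.01  0.23] [0.49 0.6  0.51] t 14.9 pos [0.6154 0.0274 0.2113] rot [-0.989  0.145  0.   ] gap 0.26136145387883525
t: 15.73
eef_pos: [0.6155, 0.0274, 0.2113]
eef_rot: [0.228, 3.133, -0.0]
wrist_force: [-0.5, 0.3, 0.8]
finger_gap: 1.0
F [ 0.02  0.   -0.13] [0.28 0.32 0.39] t 16.13 pos [0.6154 0.0274 0.2113] rot [-0.989  0.145  0.   ] gap 1.0008215023153308
```

View pics/c8.png

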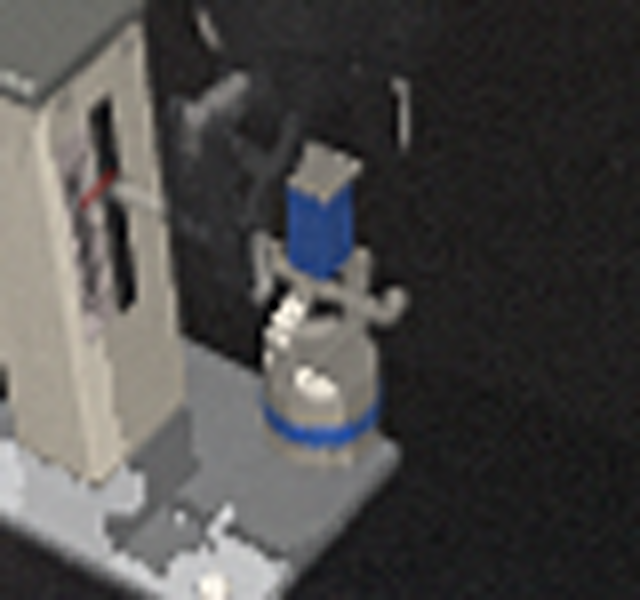

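The rod clearly runs through the eye, with the weight hanging between collar (265,260) and tip (400,300), jaws clear. I'll go straight up, then to the key.

```bash
python3 -m crank '[0,0,0,0,0,1,-1,0,0,0,0,0,2,-1,0,0,0,0,0,2.5,-1,0,0,0,0,0,2.5,-1,0,0,0,0,0,2,-1,0,0,0,0,0,0,-1]'
python3 -m crank '[0,0,0,-0.6,-1.5,0,0,0,0,0,-1.2,-3,0,1,0,0,0,-1.4,-3.5,0,1,0,0,0,-1.4,-3.5,0,1,0,0,0,-1.4,-3.5,0,1,0,0,0,-1.4,-3.5,0,1,0,0,0,-1.4,-3.5,-1,1,0,0,0,-1.4,-3.5,-1.5,1,0,0,0,-1.4,-3.5,-2,1,0,0,0,-1.4,-3.4,-2,1,0,0,0,-1,-3,-2,1]'
python3 -m crank '[0,0,0,0,0,-2,1,0,0,0,0,0,-2,1,0,0,0,0,0,0,1,0,0,0,0,0,0,1]'
python3 - <<'E'
from h import *
import cv2
T=wristT(); np.save("T9.npy",T); w=r.read_camera("wrist")
cv2.imwrite("pics/w9.png",w[:,:,::-1]); s=r.observe(); print(s["t"],s["eef_pos"],s["finger_gap"])
hsv=cv2.cvtColor(w,cv2.COLOR_RGB2HSV); m=cv2.inRange(hsv,(50,120,50),(75,255,255))
n,l,st,c=cv2.connectedComponentsWithStats(m)
for i in range(1,n):
    if st[i,4]>60: print(st[i],c[i],atz("wrist",*c[i],.051,T),atz("wrist",*c[i],.055,T))
fs=[]
for i in range(4): fs.append(r.read_camera("scene")[120:200,195:280].astype(int))
print([np.abs(a-fs[0]).mean().round(2) for a in fs])
t=r.read_camera("top");hsv=cv2.cvtColor(t,cv2.COLOR_RGB2HSV); m=cv2.inRange(hsv,(50,120,50),(75,255,255)); n,l,st,c=cv2.connectedComponentsWithStats(m)
for i in range(1,n):
    if st[i,4]>20: print("top",st[i],c[i],atz("top",*c[i],.051))
E
```

```text
t: 16.68
eef_pos: [0.617, 0.0273, 0.3166]
eef_rot: [0.228, 3.126, -0.0]
wrist_force: [0.2, 0.2, -0.3]
finger_gap: 1.002
t: 17.6
eef_pos: [0.4745, -0.3276, 0.2266]
eef_rot: [0.229, 3.133, -0.001]
wrist_force: [1.2, -0.3, -0.7]
finger_gap: -0.002
t: 17.93
eef_pos: [0.4753, -0.3252, 0.1866]
eef_rot: [-0.228, -3.132, -0.002]
wrist_force: [0.6, -0.8, 1.0]
finger_gap: 0.002
17.9833 [ 0.47608328 -0.32558046  0.18774749] -0.0031246155847903367
[245 172  27  28 383] [259.21409922 186.90861619] [ 0.47905822 -0.32361737  0.051     ] [ 0.47791819 -0.32348514  0.055     ]
[np.float64(0.0), np.float64(2.49), np.float64(2.47), np.float64(2.47)]
top [365 208   9   9  61] [369.52459016 212.24590164] [ 0.47714259 -0.32960699  0.051     ]
```

View pics/w9.png

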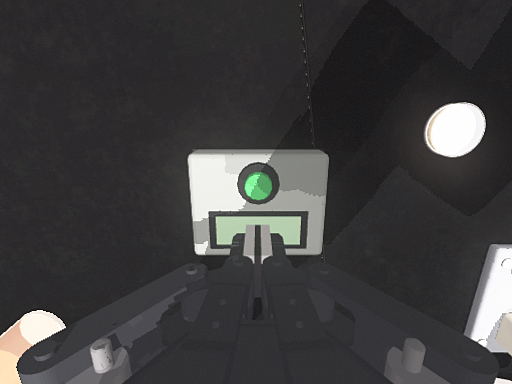

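The key lies within ~2 mm of the tool axis. I'll descend to just above it, and check numerically that the hook is still.

```bash
cat > hang.py <<'E'
from h import *
import cv2
C=[]
for i in range(16):
    s=r.read_camera("scene"); h=cv2.cvtColor(s,cv2.COLOR_RGB2HSV)[120:200,195:280]; m=cv2.inRange(h,(105,120,40),(125,255,255)); M=cv2.moments(m,True); C.append((M["m10"]/M["m00"]+195,M["m01"]/M["m00"]+120,M["m00"]))
C=np.array(C); print("blue",C.mean(0).round(2),"std",C.std(0).round(3),"t",r.observe()["t"])
E
python3 -m crank '[0,0,0,0.1,0,-2,1,0,0,0,0,0,-2.5,1,0,0,0,0,0,-2.5,1,0,0,0,0,0,-2,1,0,0,0,0,0,-1.5,1,0,0,0,0,0,-0.7,1,0,0,0,0,0,0,1,0,0,0,0,0,0,1]'
python3 hang.py; python3 f.py; python3 -m crank '[0,0,0,0,0,0,1,0,0,0,0,0,0,1,0,0,0,0,0,0,1,0,0,0,0,0,0,1,0,0,0,0,0,0,1,0,0,0,0,0,0,1,0,0,0,0,0,0,1,0,0,0,0,0,0,1,0,0,0,0,0,0,1,0,0,0,0,0,0,1]'; python3 hang.py
```

```text
t: 18.9
eef_pos: [0.4769, -0.3255, 0.0756]
eef_rot: [-0.228, -3.133, -0.0]
wrist_force: [-1.2, 1.5, 2.9]
finger_gap: 0.001
blue [234.81 159.55  97.06] std [0.02  0.166 0.827] t 19.7
F [ 2.14 -0.6   2.94] [0.34 0.42 0.4 ] t 20.0 pos [ 0.477  -0.3258  0.0749] rot [-0.989  0.145 -0.   ] gap -0.0017409350358947326
t: 20.83
eef_pos: [0.4768, -0.3256, 0.0749]
eef_rot: [-0.228, -3.133, 0.0]
wrist_force: [1.9, -2.8, 4.0]
finger_gap: 0.003
blue [234.81 159.43  96.5 ] std [0.02  0.163 0.791] t 21.6333
```

The wrist shows ~3 N already, so the fingertip is probably touching the key before I meant it to. I'll back off, check the baseline, and let the hook settle longer.

```bash
python3 -m crank '[0,0,0,0,0,0.5,1,0,0,0,0,0,0.5,1,0,0,0,0,0,0.5,1,0,0,0,0,0,0.5,1,0,0,0,0,0,0,1,0,0,0,0,0,0,1]'
python3 f.py 8; python3 hang.py; python3 - <<'E'
from h import *
import cv2
print(r.finger_overhang); w=r.read_camera("wrist"); T=wristT(); m=cv2.inRange(cv2.cvtColor(w,cv2.COLOR_RGB2HSV),(50,120,50),(75,255,255)); n,l,st,c=cv2.connectedComponentsWithStats(m)
for i in range(1,n):
    if st[i,4]>60: print(st[i],c[i],[atz("wrist",*c[i],z,T).round(4) for z in (.05,.06)])
E
for i in 1 2 3; do python3 -m crank '[0,0,0,0,0,0,1,0,0,0,0,0,0,1,0,0,0,0,0,0,1,0,0,0,0,0,0,1,0,0,0,0,0,0,1,0,0,0,0,0,0,1,0,0,0,0,0,0,1,0,0,0,0,0,0,1,0,0,0,0,0,0,1,0,0,0,0,0,0,1,0,0,0,0,0,0,1,0,0,0,0,0,0,1]' >/dev/null; python3 hang.py; done
```

```text
t: 22.13
eef_pos: [0.4769, -0.3256, 0.0952]
eef_rot: [0.228, 3.133, -0.0]
wrist_force: [-0.1, -0.1, -0.5]
finger_gap: 0.0
F [ 0.02  0.31 -0.22] [0.37 0.4  0.43] t 22.53 pos [ 0.4768 -0.3256  0.0947] rot [-0.989  0.145  0.   ] gap -0.0001406706103241395
blue [234.81 159.49  96.81] std [0.019 0.141 0.726] t 23.3333
0.011Traceback (most recent call last):
  File "hang.py", line 5, in <module>
    s=r.read_camera("scene"); h=cv2.cvtColor(s,cv2.COLOR_RGB2HSV)[120:200,195:280]; m=cv2.inRange(h,(105,120,40),(125,255,255)); M=cv2.moments(m,True); C.append((M["m10"]/M["m00"]+195,M["m01"]/M["m00"]+120,M["m00"]))
ValueError: 200 camera calls are used up
Traceback (most recent call last):
  File "hang.py", line 5, in <module>
    s=r.read_camera("scene"); h=cv2.cvtColor(s,cv2.COLOR_RGB2HSV)[120:200,195:280]; m=cv2.inRange(h,(105,120,40),(125,255,255)); M=cv2.moments(m,True); C.append((M["m10"]/M["m00"]+195,M["m01"]/M["m00"]+120,M["m00"]))
ValueError: 200 camera calls are used up
Traceback (most recent call last):
  File "hang.py", line 5, in <module>
    s=r.read_camera("scene"); h=cv2.cvtColor(s,cv2.COLOR_RGB2HSV)[120:200,195:280]; m=cv2.inRange(h,(105,120,40),(125,255,255)); M=cv2.moments(m,True); C.append((M["m10"]/M["m00"]+195,M["m01"]/M["m00"]+120,M["m00"]))
ValueError: 200 camera calls are used up
```

Off the key the force is back to zero, so the contact was the key, with about 3 N on it at TCP z=0.075. That may or may not have counted as a press. The camera budget is gone through my force averaging, so from here I rely on force and position. It is now over 10 s since release; I'll wait a bit more, then make a definite, gentle press.

```bash
for i in 1 2 3; do python3 -m crank '[0,0,0,0,0,0,1,0,0,0,0,0,0,1,0,0,0,0,0,0,1,0,0,0,0,0,0,1,0,0,0,0,0,0,1,0,0,0,0,0,0,1,0,0,0,0,0,0,1,0,0,0,0,0,0,1,0,0,0,0,0,0,1,0,0,0,0,0,0,1,0,0,0,0,0,0,1,0,0,0,0,0,0,1]' >/dev/null; done
python3 -m crank '[0,0,0,-0.1,0.1,-0.5,1,0,0,0,0,0,-0.5,1,0,0,0,0,0,-0.4,1,0,0,0,0,0,-0.2,1,0,0,0,0,0,-0.2,1,0,0,0,0,0,-0.2,1,0,0,0,0,0,0,1]'
python3 -m crank '[0,0,0,0,0,-0.1,1,0,0,0,0,0,0,1]'; python3 -m crank '[0,0,0,0,0,-0.1,1,0,0,0,0,0,0,1]'; python3 -m crank '[0,0,0,0,0,-0.1,1,0,0,0,0,0,0,1]'
```

```text
t: 30.67
eef_pos: [0.4755, -0.3244, 0.0745]
eef_rot: [-0.228, -3.133, -0.001]
wrist_force: [-2.2, 2.3, 3.4]
finger_gap: 0.005
t: 30.83
eef_pos: [0.4757, -0.3245, 0.0739]
eef_rot: [-0.228, -3.133, -0.0]
wrist_force: [-2.3, 2.2, 3.3]
finger_gap: 0.002
t: 31.0
eef_pos: [0.4758, -0.3246, 0.0729]
eef_rot: [-0.228, -3.133, -0.0]
wrist_force: [-1.3, 1.9, 4.7]
finger_gap: 0.004
t: 31.17
eef_pos: [0.4759, -0.3247, 0.0721]
eef_rot: [0.228, 3.133, -0.0]
wrist_force: [-2.8, 1.9, 6.3]
finger_gap: -0.001
```

```bash
python3 -m crank '[0,0,0,0,0,-0.1,1,0,0,0,0,0,0,1]'; python3 -m crank '[0,0,0,0,0,-0.1,1,0,0,0,0,0,0,1]';  python3 -m crank '[0,0,0,0,0,0,1,0,0,0,0,0,0,1]'
```

```text
t: 31.33
eef_pos: [0.4759, -0.3246, 0.0719]
eef_rot: [0.228, 3.133, -0.001]
wrist_force: [-4.7, 4.5, 15.7]
finger_gap: -0.001
t: 31.5
eef_pos: [0.4759, -0.3247, 0.0717]
eef_rot: [0.228, 3.133, -0.001]
wrist_force: [-7.2, 7.0, 24.3]
finger_gap: 0.004
t: 31.67
eef_pos: [0.4759, -0.3247, 0.0717]
eef_rot: [0.228, 3.133, -0.001]
wrist_force: [-7.3, 6.4, 24.2]
finger_gap: 0.001
```

The key is bottomed: force rose steeply to 24 N and the tool stopped. I'll release it and rise clear.

```bash
python3 -m crank '[0,0,0,0,0,0.5,1,0,0,0,0,0,1,1,0,0,0,0,0,2,1,0,0,0,0,0,2,1,0,0,0,0,0,2,1,0,0,0,0,0,1,1,0,0,0,0,0,0,1,0,0,0,0,0,0,1,0,0,0,0,0,0,1,0,0,0,0,0,0,1,0,0,0,0,0,0,1,0,0,0,0,0,0,1]'
python3 - <<'E'
from bench import r
print(r.finish_job())
E
```

```text
t: 32.67
eef_pos: [0.4755, -0.3244, 0.1541]
eef_rot: [-0.228, -3.132, -0.001]
wrist_force: [0.6, -0.0, 0.3]
finger_gap: -0.002
the job is handed in; nothing more can be done
None
```

The blue weight is hanging on the hook, the green key has been pressed and released, and I handed the job in at t ≈ 33 s.

- **Hanging the weight:** I lowered it in small steps until the arm carried about 0 N (0.2 ± 0.1), then opened the jaws. The weight is about 2 N, and the hook had dipped about 19–20 mm, well short of overstrain. A scene picture after release showed the rod through the eye, with the weight between the collar and the tip.
- **Pressing the key:** I pressed it about 15 s after letting go, until it bottomed; the tool stopped and the force reached 24 N. I then rose about 8 cm clear, and the wrist force fell back to about 0.

Three things did not go cleanly:

- **Early touch:** While approaching, I touched the key at about t = 19 s, 3–4 s after release, with about 3–4 N on it. It could have counted as an early press. I backed off, waited and pressed again.
- **Settling not fully confirmed:** Up to t ≈ 23 s, the blue weight's position in the pictures varied only about 0.15 pixel up and down, with no trend. That could be image noise or a tiny leftover bounce.
- **No final picture:** I used up all 200 camera calls, so the hanging weight was not seen at the end, and the key's spring-back is inferred from the tool rising clear with no load.

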